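# Latch the lid of a food box, wing by wing

## Task

Two clear food boxes stand on the worktop; the lid of the larger one, full of tomatoes, is laid on but its four locking wings still stand up. With the fingertips, press each of the four wings down until it clicks shut, so that all four stay flat on the lid. Do not pick up, tip or push away the box, leave everything else where it stands, and take the hand away at the end.

Things in the scene. Friction and masses are not known exactly. Their poses are not given: they have to be found in the camera images.
- food_box: the larger food box: clear plastic, tomatoes inside, clear flat lid with four raised grey wings, one along the middle of each edge. Rim 130 x 180 mm, loose, about 0.95 kg. Origin: centre of its underside; z up, x along its 130 mm, y along its 180 mm; turned by at most 0.5 rad, so +x points away from the robot. Lid plate 76.5 mm above the worktop, top of a shut wing 80 mm
- wing_far (a joint): opening angle, rad, of the wing on the +x (far) edge: 0 shut and flat, up to 1.05 raised. 94 mm wide plate reaching 24 mm outward from a level hinge (15 mm inside the rim, 78.5 mm above the worktop) to a 17 mm skirt that hooks over a sprung catch under the rim. Pressing its outer half down takes 6 to 9 N to pass the catch, then it snaps flat and stays; let go sooner and it springs back up
- wing_near (a joint): the same for the wing on the -x (near) edge, 94 mm wide
- wing_left (a joint): the same for the wing on the +y (left) edge, 62 mm wide
- wing_right (a joint): the same for the wing on the -y (right) edge, 62 mm wide
- wing_far_top (a point): point on the upper face of the far wing, middle of its width, 15 mm outward from its hinge; it moves with the wing and lies 80 mm above the worktop and directly above the rim (65 mm from the box's centre) when shut. Its x axis points outward along the plate, z off the upper face
- wing_near_top (a point): the same point on the near wing (65 mm from the box's centre when shut)
- wing_left_top (a point): the same point on the left wing (90 mm from the box's centre when shut)
- wing_right_top (a point): the same point on the right wing (90 mm from the box's centre when shut)
- small_box: a smaller square food box of the same make with lemon wedges in it, 104 x 104 mm, 62 mm high, its wings already shut; loose; not to be disturbed. Origin: centre of its underside
- lemon_whole: whole lemon, 84 mm long, loose bystander
- loose_tomato: cherry tomato, 38 mm, loose bystander
- peeler: black-handled peeler, 170 mm, lying, loose bystander
- spoon: wooden spoon, 304 mm, lying, loose bystander
- clip_jar: wire-clip glass jar, 107 mm high, standing at the back
- mug: green mug, 95 mm high, standing at the back
- timer: round kitchen timer, 60 mm across, 48 mm high, loose bystander

How it is judged (in metres and radians):
At the end, for the whole second after the job is handed in: all four wings of the larger box shut (each within 0.06 rad of flat), the box upright and at rest within 40 mm of where it stood (value of joint each of wing_far, wing_near, wing_left, wing_right below 0.06 rad and distance of food_box from where it was at the start of the episode below 0.04 m and angle between food_box's own z axis and vertical below 0.05 rad and linear speed of food_box below 0.02 m/s); the robot touches nothing.
It fails at once if the food box is lifted, tipped or pushed away (height (world z) of food_box above 0.015 m or angle between food_box's own z axis and vertical above 0.2 rad or distance of food_box from where it was at the start of the episode above 0.05 m).
It fails at once if the box is pressed with the arm or the gripper's body instead of the fingers (contact force between the arm and food_box above 3 N).
It fails at once if the smaller box is moved (distance of small_box from where it was at the start of the episode above 0.025 m).
It fails at once if another thing on the worktop is moved or picked up (distance of any of lemon_whole, loose_tomato, timer, peeler, spoon, clip_jar, mug from where it was at the start of the episode above 0.03 m).
It also fails if it takes over 38 s, if anything falls off the work surface, if the arm or the gripper's body presses on something with over 40 N, if the wrist force passes 120 N, or if a joint passes its speed limit or range.

## Robot

A 6-joint arm with a two-finger parallel gripper is mounted at the origin on a cart in front of the work surface, level with it; the furniture and walls round the work are solid. World frame = base frame: x ahead of the robot, y to its left, z up, the work surface at z = 0. Lengths are in m, angles in degrees, forces in N, time in s.
With the tool pointing down it reaches from about 0.4 to 0.825 m from the base axis. Payload 7 kg.
Tool frame: the origin (TCP) lies midway between the tips of the shut fingers; the grasp point (between the pads) lies 19 mm behind it; z points along the fingers, y is the direction in which the jaws open and shut (so a half turn about z gives the same grasp; the last joint's range is limited). The gripper opens to 88 mm and grips with 3 to 60 N. Pads are 19 mm wide; open, the fingers measure 130 mm over their backs; the gripper's body (78 mm by 193 mm) begins 47 mm behind the grasp point.
Start: joints at [91.163, 20.546, 0.682, 0, -70.136, -16.507], TCP at [0.179, 0.651, 0.189] pointing down, gripper open.
Joint ranges: [-176.03, 176.03], [-82.01, 121.73], [-58.28, 71.71], [-173.87, 95.51], [-174.79, -0.11], [-173.66, 173.66]. Speed limits (degrees/s): [136.94, 136.94, 172.46, 180, 180, 180].

## Interface

Orientations are given as a 3x3 rotation matrix whose columns are the frame's x, y, z axes.
In Python, from rig import robot gives the robot as it stands. Calls block until the motion is done:
- robot.goto(position, orientation): joint-space move of the TCP to a pose.
- robot.servo_line(position, ori=None, speed=0.15): straight line of the TCP; ori=None keeps the orientation; speed is the mean speed in m/s.
- robot.movej(angles): joint-space move.
- robot.move_gripper(opening): opening from 0.0 (shut) to 1.0 (fully open); the grip force is fixed at half the most; returns when the fingers have stopped.
- robot.dwell(seconds).
- robot.ik(position, orientation): joint angles nearest the present ones, or None.
- robot.grab_frame(name): name is "side" or "top" or "wrist"; returns (picture, depth): 384x512x3 uint8, red, green, blue; 384x512 float32, m along the optical axis (not along the pixel's ray), 0 where there is no reading.
- robot.camera_info(name): a dict with "vfov" (degrees; the focal length in pixels is half the picture's height over the tangent of half this angle, whatever the lens; pixels are square), "cx", "cy" (the principal point, pixels), "view" (4x4, takes a point from world to camera coordinates); the wrist camera has in their place "T_tool_cam" (4x4, takes a point from camera to tool coordinates, whose origin is the TCP and whose axes are the flange's). Camera axes: x right, y down, z forward; pixel columns grow to the right and rows downward; lengths in m; the calibration is good to about 2 mm. A picture is of the moment at which its call begins: read the wrist's pose just before it. camera_info takes no time and is no camera call.
A pose or a line that the arm cannot do raises robot.Unreachable and nothing moves.
- robot.job_done(): hands the job in, once; it reports no verdict.
Readings, each from a call of its own:
- robot.read_t(): time.
- robot.read_qpos(): joint angles.
- robot.read_qvel(): joint speeds.
- robot.read_effort(): joint torques, N m.
- robot.read_position(): TCP position.
- robot.read_tcp_rot(): TCP orientation.
- robot.read_force(): force on the tool from outside, world axes, zero at the start.
- robot.read_ft_torque(): the same for the moment, N m.
- robot.read_grip_width(): opening from 0.0 (shut) to 1.0 (fully open).
Only numpy, scipy, OpenCV 4.12 (cv2) and the standard library are available. Lean on these libraries where they do the work, as an engineer would, in place of code of your own. Each camera call takes 0.05 s, during which the arm holds its last target. There are 200 camera calls.

## Working session

There is one attempt and no reset: what is moved stays moved. The work goes in short steps, each a Python script; the robot and the scene stay as the last script left them, time stands still between calls to the robot, and variables do not carry over. Pictures are saved under pics/ and viewed, about 8 in all and at most 12, crops included, and the job is handed in when it is done.

```bash
mkdir -p pics; ls
cat > h.py <<'E'
import numpy as np, cv2
from rig import robot
def world(name,depth,pts,info=None):
    i=robot.camera_info(name); f=depth.shape[0]/2/np.tan(np.radians(i["vfov"])/2)
    V=np.linalg.inv(np.array(i["view"])); out=[]
    for u,v in pts:
        d=float(depth[int(v),int(u)]); out.append((V@[ (u-i["cx"])*d/f,(v-i["cy"])*d/f,d,1])[:3])
    return np.array(out)
E
python3 - <<'E'
from h import *
for n in("top","side"):
    im,d=robot.grab_frame(n); np.save(f"{n}.npy",d); cv2.imwrite(f"pics/{n}0.png",cv2.resize(im[:,:,::-1],(800,600)))
    i=robot.camera_info(n); print(n,i["vfov"],i["cx"],i["cy"],np.linalg.inv(np.array(i["view"])).round(3).tolist())
print(robot.read_t(),robot.read_tcp_rot().round(3) if hasattr(robot.read_tcp_rot(),'round') else robot.read_tcp_rot())
E
```

```text
pics
top 57.17908915407693 257.40989681296315 195.55841091277364 [[0.028, -0.995, 0.097, 0.422], [-1.0, -0.026, 0.017, -0.006], [-0.014, -0.097, -0.995, 1.358], [0.0, 0.0, 0.0, 1.0]]
side 50.413284908598854 253.38309571207304 194.3671350904052 [[0.448, -0.608, 0.655, -0.302], [-0.894, -0.316, 0.318, -0.414], [0.014, -0.728, -0.685, 0.988], [0.0, 0.0, 0.0, 1.0]]
0.1 [[ 0.964 -0.265 -0.   ]
 [-0.265 -0.964 -0.001]
 [ 0.     0.002 -1.   ]]
```

View pics/top0.png

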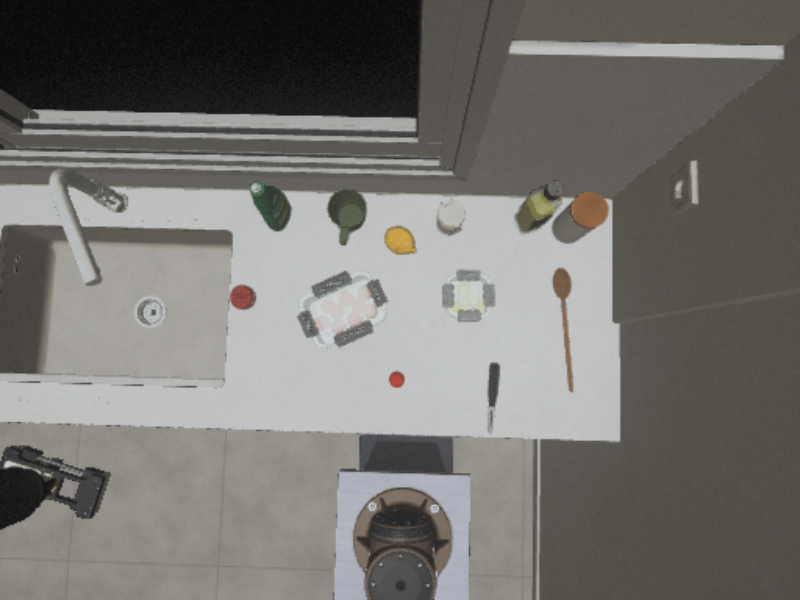

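View pics/side0.png

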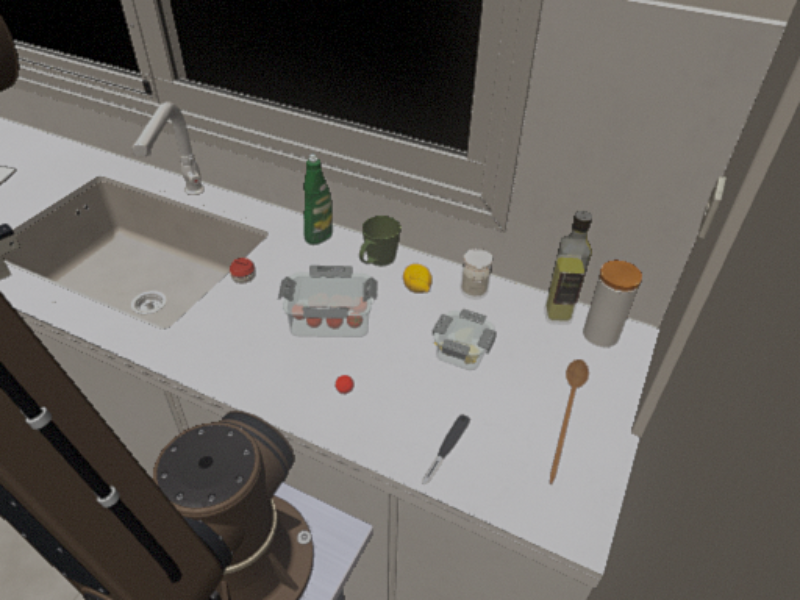

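Top view (800x600): the box is centred near (343,311), with wings far (332,284), near (353,332), left (309,322) and right (377,292). I'll segment the dark wings with depth next.

Run:
```python
from h import *
im=cv2.resize(cv2.imread("pics/top0.png"),(512,384)); 
rim,d=robot.grab_frame("top")
g=rim.max(2).astype(int); box=np.zeros(g.shape,bool); box[165:228,185:252]=1
m=((g<120)&box).astype(np.uint8)
n,l,s,c=cv2.connectedComponentsWithStats(m)
C=[]
for k in range(1,n):
    if s[k,4]<30: continue
    v,u=np.where(l==k); P=world("top",d,list(zip(u,v)))
    P=P[(P[:,2]>.06)&(P[:,2]<.13)]
    r=cv2.minAreaRect((P[:,:2]*1000).astype(np.float32))
    print(s[k,4],c[k].round(1),"med",np.median(P,0).round(4),"z",np.percentile(P[:,2],[5,95]).round(3),"rect",np.round(r[0]),np.round(r[1]),round(r[2],1)); C.append(np.median(P,0))
```

```text
173 [211.8 181.3] med [0.5935 0.1821 0.0893] z [0.081 0.097] rect [593. 182.] [30. 91.] 26.4
102 [240.9 186.7] med [0.5771 0.0754 0.092 ] z [0.081 0.097] rect [576.  76.] [59. 26.] 28.1
106 [196.5 207.1] med [0.4989 0.2351 0.0881] z [0.081 0.095] rect [498. 236.] [59. 27.] 25.2
155 [225.8 213.3] med [0.4792 0.1275 0.0878] z [0.081 0.095] rect [479. 127.] [27. 91.] 26.3
```

Box centre is about (0.536, 0.155) with a yaw of about 26°, and both wing pairs agree. I'll move over it, retracting first, and take one close look.

```bash
cat >> h.py <<'E'
def frame(yaw):  # tool x along yaw, pointing down
    c,s=np.cos(yaw),np.sin(yaw); return np.array([[c,s,0],[s,-c,0],[0,0,-1.]])
def best(p,yaw):
    q0=np.array(robot.read_qpos()); o=[]
    for k in(0,np.pi):
        q=robot.ik(p,frame(yaw+k))
        if q is not None: o.append((np.abs(np.array(q)-q0).max(),yaw+k,q))
    return min(o,key=lambda t:t[0])
E
python3 - <<'E'
from h import *
yaw=np.radians(26)
robot.goto([0.1,0.54,0.25],robot.read_tcp_rot())
robot.move_gripper(0.0)
b=best([0.49,0.13,0.28],yaw); print(b); robot.movej(b[2])
p=np.array(robot.read_position()); R=np.array(robot.read_tcp_rot()); 
im,d=robot.grab_frame("wrist"); i=robot.camera_info("wrist")
print(robot.read_t(),p,R.round(3).tolist(),robot.read_force(),robot.read_grip_width()); print(i)
np.savez("w0.npz",im=im,d=d,p=p,R=R)
cv2.imwrite("pics/w0.png",im[:,:,::-1])
E
```

```text
(np.float64(75.81345554140131), np.float64(3.595378259108319), array([  37.08949896,    1.67862346,  -11.3611465 ,    0.        ,
        -76.96023004, -101.08949896]))
4.3167 [0.4898852  0.1305871  0.27992278] [[-0.898, -0.44, -0.0], [-0.44, 0.898, 0.0], [0.0, 0.0, -1.0]] [-0.46369604  0.53938561 -0.40954023] 0.007949090939765901
{'vfov': 70.03499068917344, 'cx': 253.28415232280685, 'cy': 191.52218863316008, 'T_tool_cam': array([[-2.44795504e-04, -9.51823041e-01, -3.06647744e-01,
         8.18043392e-02],
       [ 9.99999966e-01, -2.59725260e-04,  7.88198010e-06,
         7.54264725e-04],
       [-8.71464154e-05, -3.06647732e-01,  9.51823072e-01,
        -1.95446052e-01],
       [ 0.00000000e+00,  0.00000000e+00,  0.00000000e+00,
         1.00000000e+00]])}
```

View pics/w0.png

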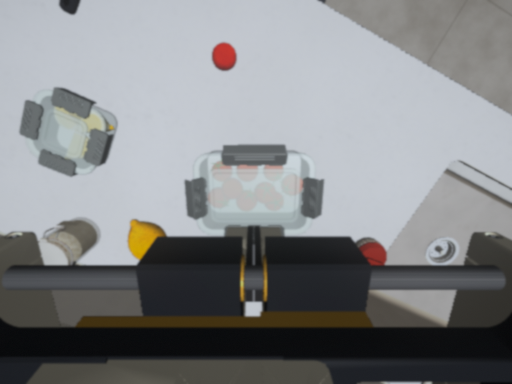

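Wrist view: the near wing is at (254,154), right at (196,198) and left at (312,198). The box is square in the image, so the yaw is right.

Run:
```python
from h import *
z=np.load("w0.npz"); im,d,p,R=z["im"],z["d"],z["p"],z["R"]
i=robot.camera_info("wrist"); f=192/np.tan(np.radians(i["vfov"])/2)
v,u=np.mgrid[:384,:512]; P=np.stack([(u-i["cx"])*d/f,(v-i["cy"])*d/f,d,np.ones_like(d)],-1)@np.array(i["T_tool_cam"]).T
W=P[...,:3]@R.T+p
box=np.zeros(d.shape,bool); box[140:226,180:330]=1
m=((im.max(2)<115)&box&(W[...,2]>.07)&(W[...,2]<.12)).astype(np.uint8)
n,l,s,c=cv2.connectedComponentsWithStats(m)
for k in range(1,n):
    if s[k,4]<150: continue
    Q=W[l==k]; r=cv2.minAreaRect((Q[:,:2]*1000).astype(np.float32))
    top=Q[Q[:,2]>np.percentile(Q[:,2],85)]
    print(c[k].round(),s[k,4],np.median(Q,0).round(4),np.percentile(Q[:,2],[3,97]).round(3),np.round(r[0],1),np.round(r[1]),round(r[2],1),"top",top.mean(0).round(4))
```

```text
[253. 155.] 889 [0.4785 0.1249 0.0865] [0.081 0.093] [479.9 127.4] [27. 90.] 26.1 top [0.4792 0.1194 0.0924]
[196. 198.] 683 [0.5738 0.0774 0.0911] [0.081 0.098] [575.7  76.7] [60. 27.] 26.8 top [0.5756 0.0754 0.0969]
[312. 197.] 682 [0.4976 0.2324 0.0888] [0.08  0.095] [498.6 233.8] [60. 28.] 26.5 top [0.4956 0.2373 0.0947]
```

Both cameras agree: centre (0.537, 0.155), yaw 26.2°. Near wing first.

```bash
cat >> h.py <<'E'
C=np.array([0.537,0.155]); YAW=np.radians(26.2)
def press(phi,r):
    """phi: outward direction relative to box x; r: distance from the centre to press at"""
    a=YAW+phi; xy=C+r*np.array([np.cos(a),np.sin(a)])
    b=best([*xy,0.125],a); robot.movej(b[2]); f0=np.array(robot.read_force()); log=[]
    for z in np.arange(0.106,0.0755,-0.003):
        robot.servo_line([*xy,z],speed=0.05)
        f=np.array(robot.read_force())-f0; pz=robot.read_position()[2]
        log.append((round(z*1e3),round(pz*1e3,1),*f.round(1)))
        if f[2]>18 or np.hypot(*f[:2])>12: break
    robot.servo_line([*xy,0.125],speed=0.12)
    for x in log: print(*x)
    print("t",robot.read_t())
E
python3 - <<'E'
from h import *
press(np.pi,.067)
rim,d=robot.grab_frame("side"); cv2.imwrite("pics/s1.png",cv2.resize(rim[140:240,150:280,::-1],(780,600)))
E
```

```text
106 106.0 0.3 -1.1 0.1
103 102.9 -0.9 -0.7 0.2
100 99.8 -0.6 -0.3 -0.2
97 96.8 -0.6 -0.4 0.1
94 93.8 -0.9 -0.3 -0.8
91 90.8 -0.7 -1.0 -0.0
88 87.8 -0.4 -0.1 -0.9
85 84.8 -0.0 -1.3 -0.1
82 81.8 -1.3 -0.8 0.5
79 78.8 -0.4 -0.9 0.6
76 75.8 0.1 -0.3 -0.7
t 8.575
```

View pics/s1.png

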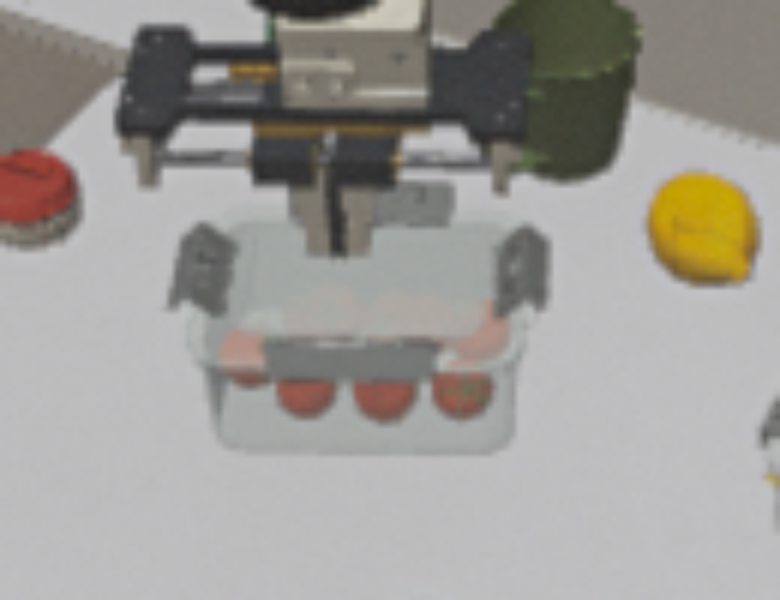

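The near wing looks flat in the side crop (350,358), but no force was logged, so I'll check it from the wrist vantage.

```bash
cat >> h.py <<'E'
def look(fn,xyz=(0.49,0.13,0.25)):
    robot.movej(best(list(xyz),YAW+np.pi)[2])
    p=np.array(robot.read_position()); R=np.array(robot.read_tcp_rot()); im,d=robot.grab_frame("wrist")
    i=robot.camera_info("wrist"); f=192/np.tan(np.radians(i["vfov"])/2)
    v,u=np.mgrid[:384,:512]; P=np.stack([(u-i["cx"])*d/f,(v-i["cy"])*d/f,d,np.ones_like(d)],-1)@np.array(i["T_tool_cam"]).T
    W=P[...,:3]@R.T+p; L=W[...,:2]-C; ex=np.array([np.cos(YAW),np.sin(YAW)]); ey=np.array([-ex[1],ex[0]])
    X,Y=L@ex,L@ey; dark=(im.max(2)<115)&(W[...,2]>.05)&(W[...,2]<.115)
    for n,o,t,w in(("far",X,Y,.047),("near",-X,Y,.047),("left",Y,X,.031),("right",-Y,X,.031)):
        h=.05 if t is Y else .075
        m=dark&(abs(t)<w)&(o>h-.003)&(o<h+.04)
        if m.sum()>60:
            print(n,m.sum(),"out",np.percentile(o[m],[3,97]).round(4),"z",np.percentile(W[...,2][m],[5,50,95]).round(4),"lat mid",(np.percentile(t[m],[2,98]).mean()).round(4))
    cv2.imwrite(fn,im[:,:,::-1]); print("t",robot.read_t())
E
python3 - <<'E'
from h import *
look("pics/w1.png")
E
```

```text
near 1205 out [0.05   0.0772] z [0.0813 0.087  0.0929] lat mid 0.0003
left 808 out [0.075  0.1001] z [0.0805 0.0887 0.0949] lat mid -0.0001
right 799 out [0.0745 0.0997] z [0.0817 0.0909 0.0973] lat mid -0.0007
t 9.2417
```

View pics/w1.png

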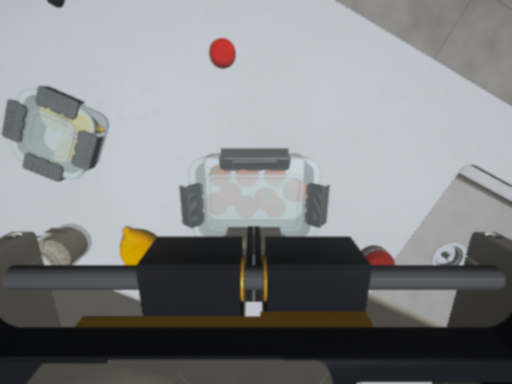

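The near wing is still up (top at 93 mm) even though the tool reached 76 mm. I'll check where the fingertips really were by projecting the TCP into the side picture.

Run:
```python
from h import *
i=robot.camera_info("side"); f=192/np.tan(np.radians(i["vfov"])/2)
ex=np.array([np.cos(YAW),np.sin(YAW)])
def pr(P):
    c=(np.array(i["view"])@[*P,1]); return np.round([c[0]/c[2]*f+i["cx"],c[1]/c[2]*f+i["cy"]],1)
for z in(.125,.144,.165): 
    q=pr([*(C-.067*ex),z]); print(z,q,"crop",(q-[150,140])*6)
q=pr([*(C-.065*ex),.08]); print("near wing shut",(q-[150,140])*6)
print("box centre lid",(pr([*C,.0765])-[150,140])*6)
```

```text
0.125 [206.8 189.4] crop [340.8 296.4]
0.144 [206.4 184.9] crop [338.4 269.4]
0.165 [206.  179.8] crop [336.  238.8]
near wing shut [346.8 356.4]
box centre lid [357.6 279. ]
```

Run:
```python
from h import *
p=np.array(robot.read_position()); rim,d=robot.grab_frame("side"); i=robot.camera_info("side"); f=192/np.tan(np.radians(i["vfov"])/2)
c=np.array(i["view"])@[*p,1]; u,v=c[0]/c[2]*f+i["cx"],c[1]/c[2]*f+i["cy"]; print(p,u,v,c[2])
print(robot.read_grip_width())
u0,v0=int(u)-32,int(v)-38
cr=cv2.resize(rim[v0:v0+50,u0:u0+65,::-1],(780,600),interpolation=cv2.INTER_NEAREST)
cv2.drawMarker(cr,(int((u-u0)*12),int((v-v0)*12)),(0,0,255),0,30,2); cv2.imwrite("pics/s2.png",cr)
pts=[(int(u)+du,int(v)+dv) for du in(-3,0,3) for dv in range(-16,4)]
for q,w in zip(pts,world("side",d,pts)): print(q,w.round(3), (w-p).round(3)[2])
```

```text
[0.48936404 0.12981673 0.24888792] 205.02574032008607 155.33599296302185 1.1976879842154529
0.004705799274584042
(202, 139) [0.487 0.134 0.308] 0.059
(202, 140) [0.482 0.131 0.308] 0.059
(202, 141) [0.482 0.131 0.305] 0.056
(202, 142) [0.48  0.13  0.303] 0.054
(202, 143) [0.476 0.128 0.303] 0.054
(202, 144) [0.475 0.127 0.3  ] 0.051
(202, 145) [0.474 0.127 0.297] 0.048
(202, 146) [0.477 0.129 0.291] 0.042
(202, 147) [-0.302 -0.414  0.988] 0.739
(202, 148) [0.741 0.314 0.046] -0.203
(202, 149) [0.745 0.317 0.036] -0.213
(202, 150) [0.742 0.315 0.035] -0.214
(202, 151) [0.745 0.318 0.027] -0.222
(202, 152) [0.738 0.314 0.028] -0.221
(202, 153) [0.741 0.316 0.02 ] -0.229
(202, 154) [0.739 0.315 0.017] -0.232
(202, 155) [0.738 0.315 0.013] -0.236
(202, 156) [0.743 0.318 0.004] -0.245
(202, 157) [0.738 0.316 0.003] -0.246
(202, 158) [ 0.739  0.317 -0.003] -0.252
(205, 139) [0.48  0.119 0.316] 0.068
(205, 140) [0.483 0.121 0.311] 0.062
(205, 141) [0.485 0.123 0.305] 0.056
(205, 142) [0.479 0.119 0.307] 0.058
(205, 143) [0.485 0.123 0.299] 0.05
(205, 144) [0.485 0.124 0.295] 0.046
(205, 145
[... 584 characters left out ...]
314] 0.065
(208, 141) [0.488 0.115 0.306] 0.057
(208, 142) [0.483 0.112 0.307] 0.058
(208, 143) [0.484 0.112 0.303] 0.054
(208, 144) [0.482 0.112 0.301] 0.052
(208, 145) [0.483 0.113 0.296] 0.047
(208, 146) [0.482 0.112 0.293] 0.045
(208, 147) [0.768 0.304 0.036] -0.213
(208, 148) [0.766 0.303 0.032] -0.217
(208, 149) [0.766 0.304 0.027] -0.222
(208, 150) [0.767 0.305 0.022] -0.227
(208, 151) [0.768 0.306 0.016] -0.233
(208, 152) [0.762 0.302 0.016] -0.233
(208, 153) [0.766 0.305 0.008] -0.241
(208, 154) [ 0.769  0.307 -0.   ] -0.249
(208, 155) [0.76  0.302 0.002] -0.246
(208, 156) [ 0.76   0.302 -0.002] -0.251
(208, 157) [ 0.754  0.299 -0.002] -0.251
(208, 158) [ 0.747  0.294 -0.001] -0.249
```

View pics/s2.png

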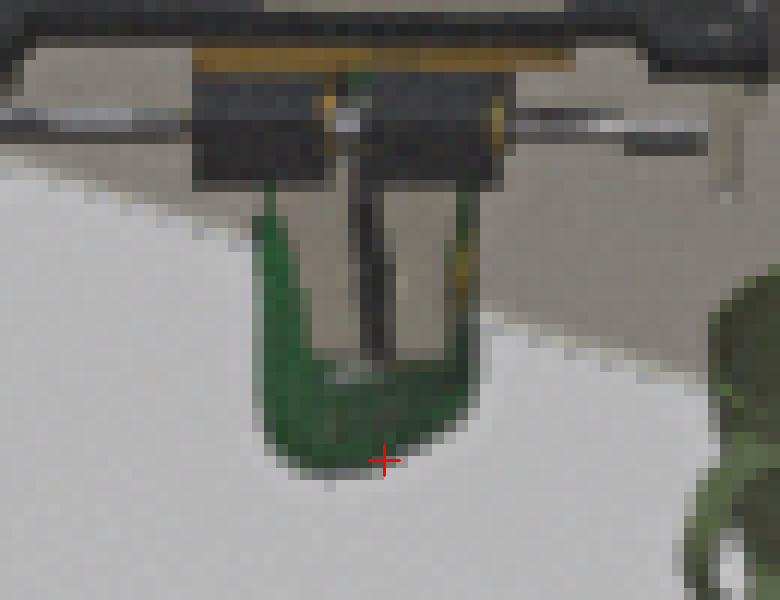

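The picture shows the red cross (TCP) about 8 px below the visible fingertips at crop (375,360). The green below the tips is the bottle behind. Depth agrees: the real tips end about 30–40 mm short of the reported TCP, with no lateral offset, so my first press never touched. The descent should therefore be guarded by force and go deeper.

```bash
cat >> h.py <<'E'
def press(phi,r,z0=0.074,zmin=0.030,fmax=16):
    a=YAW+phi; xy=C+r*np.array([np.cos(a),np.sin(a)])
    robot.movej(best([*xy,0.09],a)[2]); f0=np.array(robot.read_force()); log=[]
    robot.servo_line([*xy,z0],speed=0.1); z=z0
    while z>zmin:
        z-=0.0015; robot.servo_line([*xy,z],speed=0.03)
        f=np.array(robot.read_force())-f0
        log.append((round(z*1e3,1),round(robot.read_position()[2]*1e3,1),*f.round(1)))
        if abs(f[2])>fmax or np.hypot(*f[:2])>14: break
    robot.servo_line([*xy,0.09],speed=0.12)
    for x in log: print(*x)
    print("t",robot.read_t())
E
python3 - <<'E'
from h import *
press(np.pi,.067)
E
```

```text
72.5 73.1 -0.1 -0.7 -0.3
71.0 71.0 -0.5 1.0 -0.3
69.5 69.4 -0.5 0.2 -1.8
68.0 67.9 -0.3 0.9 -1.0
66.5 66.4 -0.6 -0.4 -1.3
65.0 64.9 -0.7 -0.4 -1.1
63.5 63.4 -0.3 0.0 -1.5
62.0 61.9 0.8 -0.3 -1.6
60.5 60.4 -0.3 -0.3 -1.3
59.0 58.9 -0.4 -0.3 -1.7
57.5 57.4 0.1 0.9 -0.8
56.0 55.9 -0.3 0.4 -1.6
54.5 54.4 -1.0 0.2 -0.9
53.0 52.9 -1.2 0.6 -0.6
51.5 51.4 0.2 0.6 -1.7
50.0 50.0 -0.3 1.0 -0.2
48.5 48.4 -2.3 -0.8 1.7
47.0 46.9 -1.9 -1.6 0.4
45.5 45.4 0.2 0.9 -0.6
44.0 43.9 -0.3 0.7 -0.9
42.5 42.7 -1.4 0.6 1.2
41.0 42.5 -6.7 0.5 17.8
t 16.3417
```

Contact started at TCP 48 mm, released, then became hard at 42.5 mm. That matches the shut height of 80 mm with a 37.5 mm tip offset. Time matters (16 s used), so I'll press the rest with faster lines.

```bash
cat >> h.py <<'E'
def press2(phi,r):
    a=YAW+phi; xy=C+r*np.array([np.cos(a),np.sin(a)])
    robot.movej(best([*xy,0.085],a)[2]); f0=np.array(robot.read_force())
    robot.servo_line([*xy,0.064],speed=0.1)
    for z in(.052,.046,.0425,.0415,.0407,.04,.039):
        robot.servo_line([*xy,z],speed=0.04); f=np.array(robot.read_force())-f0
        print(z,round(robot.read_position()[2]*1e3,1),f.round(1))
        if f[2]>14 or np.hypot(*f[:2])>14: break
    robot.servo_line([*xy,0.085],speed=0.12); print("t",robot.read_t())
E
python3 - <<'E'
from h import *
press2(0,.067)
E
```

```text
0.052 51.6 [0.5 0.5 1.2]
0.046 45.8 [1.3 0.7 2.4]
0.0425 42.8 [-0.2  0.7  5.4]
0.0415 42.6 [-2.2  1.1 12.1]
0.0407 42.5 [-5.   0.9 16.5]
t 19.3167
```

Run:
```python
from h import *
press2(-np.pi/2,.092)
press2(np.pi/2,.092)
look("pics/w2.png",(*(C-.11*np.array([np.cos(YAW),np.sin(YAW)])),.22))
```

```text
0.052 51.9 [ 0.2  0.2 -0.5]
0.046 45.8 [-0.3 -0.3  0.3]
0.0425 42.8 [-0.1 -1.   5.1]
0.0415 42.6 [-2.8  0.1 11.7]
0.0407 42.5 [-4.7 -0.2 18.2]
t 23.2083
0.052 51.8 [-0.7  1.4  1. ]
0.046 45.7 [-0.9  1.6 -0. ]
0.0425 42.7 [-0.7  2.3  5. ]
0.0415 42.6 [-4.7  0.5 13.1]
0.0407 42.5 [-6.5  0.  19.9]
t 26.35
near 1139 out [0.0509 0.0738] z [0.0673 0.0797 0.0811] lat mid -0.0005
left 136 out [0.0738 0.0972] z [0.0772 0.0799 0.0811] lat mid -0.0257
right 139 out [0.0736 0.0956] z [0.0776 0.0799 0.0811] lat mid -0.0256
t 27.7
```

View pics/w2.png

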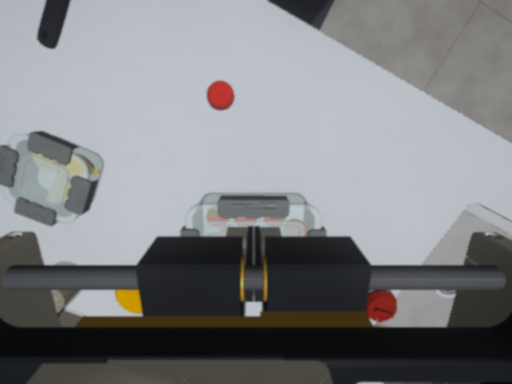

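Near, left and right now read flat at 80 mm. I'll withdraw the hand and check all four from the top camera.

Run:
```python
from h import *
robot.goto([0.2,0.48,0.28],robot.read_tcp_rot())
rim,d=robot.grab_frame("top")
g=rim.max(2).astype(int); m=np.zeros(g.shape,bool); m[165:228,185:252]=1; m=(m&(g<120)).astype(np.uint8)
n,l,s,c=cv2.connectedComponentsWithStats(m); ex=np.array([np.cos(YAW),np.sin(YAW)])
for k in range(1,n):
    if s[k,4]<30: continue
    v,u=np.where(l==k); P=world("top",d,list(zip(u,v)))
    L=np.median(P[:,:2],0)-C
    print(s[k,4],"box xy",np.round([L@ex,L@[-ex[1],ex[0]]],4),"z",np.percentile(P[:,2],[10,50,90]).round(4))
im,_=robot.grab_frame("side"); cv2.imwrite("pics/s3.png",cv2.resize(im[120:260,130:310,::-1],(770,600)))
print(robot.read_t(),robot.read_force())
```

```text
29.4417 [-0.97671924  0.23494393 -0.63140728]
```

View pics/s3.png

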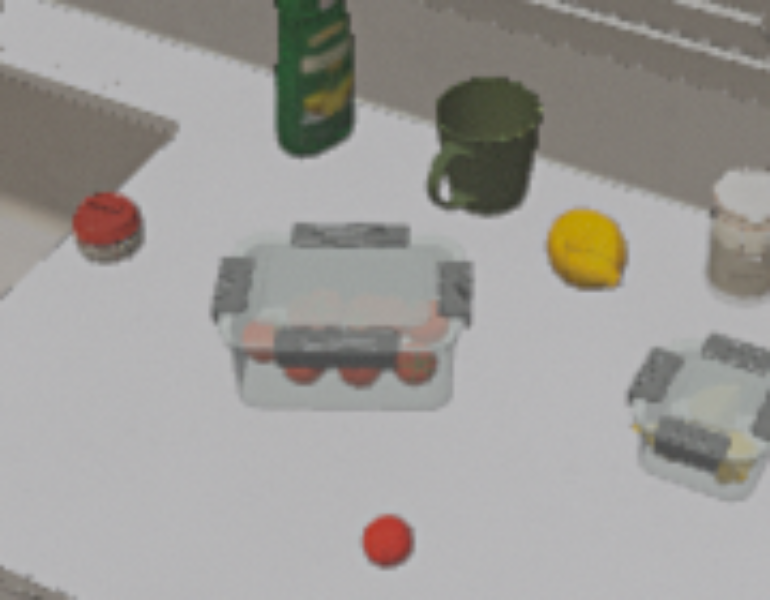

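All four wings look flat: far (350,235), left (233,288), right (456,290), near (338,347). The brighter plates missed the darkness threshold, so I'll check heights directly at the wing tips.

Run:
```python
from h import *
_,d=robot.grab_frame("top"); i=robot.camera_info("top"); f=192/np.tan(np.radians(i["vfov"])/2)
bad=False
for n,phi,r in(("far",0,.068),("near",np.pi,.068),("left",np.pi/2,.093),("right",-np.pi/2,.093)):
    a=YAW+phi; e=np.array([np.cos(a),np.sin(a)]); t=np.array([-e[1],e[0]]); zz=[]
    for s in np.linspace(-.02,.02,9):
        c=np.array(i["view"])@[*(C+e*r+t*s),.08,1]; zz.append(world("top",d,[(c[0]/c[2]*f+i["cx"]+.5,c[1]/c[2]*f+i["cy"]+.5)])[0,2])
    print(n,np.round(np.median(zz),4),np.round(np.max(zz),4)); bad|=not .074<np.median(zz)<.084
print("t",robot.read_t())
if not bad: robot.job_done(); print("handed in")
```

```text
far 0.0801 0.0846
near 0.0805 0.0861
left 0.0792 0.0834
right 0.08 0.0867
t 29.4917
the job is handed in; nothing more can be done
handed in
```

I pressed all four wings of the larger box shut with the closed fingertips, moved the hand clear and handed the job in at 29.5 s of the 38 s limit.

- **First press:** my first attempt on the near wing touched nothing. The real fingertips end about 37 mm short of the reported TCP. I found this in the side picture and depth, then confirmed it by contact. I repeated the near wing with a force-guarded descent and did the other three the same way. Each wing came to a hard stop at its shut height, and I stopped at 16–20 N.
- **Final heights:** the top camera's median wing heights are 80.1 mm (far), 80.5 mm (near), 79.2 mm (left) and 80.0 mm (right), against 80 mm for a shut wing. Single depth readings went up to 87 mm, which I took as noise.
- **Final picture:** the side view shows all four wings flat. The box looks upright and in place, and the objects in the crop look undisturbed. I did not measure how far anything had moved, and the spoon and peeler were outside that picture.
- **Failed check:** my colour-based wing check from the top camera found no wings at the end, because the flat wings are brighter. I used the depth readings above instead.

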